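# Lemon into the rinsing tub, drain shutter held open at the mark

### The job

Lower the lemon gently into the rinsing tub, without dropping it in or pressing it down hard, and let go of it. Then take the blue grip of the tub's spring-closing drain shutter, pull it out until the black pointer is level with the red mark, and keep holding it there: finish with the fingers still on the grip, because the shutter springs shut when released. Leave the onion, salt shaker, jam jar and small tin where they stand.

Things in the scene. Friction and masses are not known exactly. Their poses are not given: they have to be found in the camera images.
- rinser: Round white rinsing tub on a grey plinth, fixed to the worktop, with a grey channel (84 mm wide, rails up to 34 mm high) running along its -x axis to x = -300 mm: the shutter is pulled along -x. Origin on the worktop under the tub's axis, z up. A 24 mm high drain spout reaches x = +115 mm.
- tub_floor (a point): Centre of the tub's inner floor, 35 mm above the worktop. The tub is 140 mm wide inside at the floor, 172 mm at the rim; rim 120 mm above the worktop, 180 mm outside diameter, wall 4 mm.
- shutter (a joint): Drain shutter: a steel blade in the channel with an upright blue grip. Value in m, 0 = shut, grows as the grip is pulled away from the tub, stop at 0.080. A spring pulls it shut: about 3 N when shut and 90 N/m more, so about 6 to 9 N at the mark.
- shutter_grip (a point): Point inside the blue grip, 60 mm above the worktop, 190 mm from the tub's axis when shut. The grip is a block 16 mm thick along the pull direction, 50 mm wide across it, from 31 to 80 mm above the worktop; its foot, below 37 mm, is 26 mm thick. Clear all round above the rails.
- pointer (a point): Free end of the black pointer bar (4 mm wide) on the shutter, 39 mm to the rinser's +y side of the grip's middle and level with it along the pull; moves with the shutter.
- mark: Red index clip on the channel's +y rail, fixed; its 4 mm red line on the rail's top is the mark. Origin on the rail's top in the middle of the line, 34 mm above the worktop; same axes as the rinser. The pointer is level with it when both have the same place along the rinser's x axis; it stands 35 to 60 mm from the shut pointer.
- lemon: Yellow lemon lying on the worktop, 71 (x, long axis) x 53 (y) x 51 mm (z); origin at the middle of its underside as it lies at first. About 0.09 kg; rigid.
- lemon_center (a point): Middle of the lemon.
- onion: Brown onion, 78 mm wide, 85 mm high, origin under its centre; leave alone.
- salt_shaker: Small salt shaker with a grey top, 44 mm wide, 90 mm high, origin under its centre; leave alone.
- jam_jar: Glass jar of red jam with a red lid, 67 mm wide, 86 mm high, origin under its centre; leave alone.
- tin_small: Short food tin, 75 mm wide, 58 mm high, origin under its centre; leave alone.
Things that resemble listed ones, but are neither listed nor needed, are in the scene too. There is more than one size of the lemon; the job needs the middle-sized.

How it is judged:
On the way, in this order (a step that is already met when the one before it is completed fails the run):
1. the lemon lies at rest on the tub's floor, let go, with the shutter still shut (horizontal distance between lemon_center and tub_floor below 0.07 m and height (world z) of lemon_center below 0.085 m and linear speed of lemon below 0.05 m/s and contact force between the fingers and lemon below 0.05 N and contact force between lemon and rinser above 0.1 N and value of joint shutter below 0.01 m), for 0.3 s.
2. the shutter is pulled out by the fingers until the pointer is level with the mark (x of pointer in the frame of mark between -0.005 and 0.005 m and contact force between the fingers and shutter above 1 N), for 0.3 s.
At the end, for the whole second after the job is handed in: The lemon lies at rest on the tub's floor, not touched by the fingers; the shutter's pointer is within 5 mm of the mark along the pull, still (under 10 mm/s), and the fingers are still holding the grip (contact over 1 N) (all of step 2 and horizontal distance between lemon_center and tub_floor below 0.07 m and height (world z) of lemon_center below 0.085 m and linear speed of lemon below 0.05 m/s and contact force between the fingers and lemon below 0.05 N and contact force between lemon and rinser above 0.1 N and velocity of joint shutter between -0.01 and 0.01 m/s); the arm keeps its last pose, push and grip.
It fails at once if the lemon is dropped or thrown (moves faster than 0.6 m/s out of the fingers, a fall of about 2 cm) (contact force between the fingers and lemon below 0.02 N and linear speed of lemon above 0.6 m/s).
It fails at once if the lemon is pushed against the tub with more than 30 N (contact force between lemon and rinser above 30 N).
It fails at once if the onion, salt shaker, jam jar or small tin is moved by more than 25 mm or tipped (distance of any of onion, salt_shaker, jam_jar, tin_small from where it was at the start of the episode above 0.025 m or angle between any of onion, salt_shaker, jam_jar, tin_small's own z axis and vertical above 0.3 rad).
It also fails if it takes over 51 s, if anything falls off the work surface, if the arm or the gripper's body presses on something with over 40 N, if the wrist force passes 120 N, or if a joint passes its speed limit or range.

### The arm

A 7-joint arm with a two-finger parallel gripper is mounted at the origin on a cart in front of the work surface, level with it; the furniture and walls round the work are solid. World frame = base frame: x ahead of the robot, y to its left, z up, the work surface at z = 0. Lengths are in m, angles in rad, forces in N, time in s.
With the tool pointing down it reaches from about 0.425 to 0.95 m from the base axis. Payload 4.7 kg.
Tool frame: the origin (TCP) lies midway between the tips of the shut fingers; the grasp point (between the pads) lies 19 mm behind it; z points along the fingers, y is the line along which they close (so a half turn about z gives the same grasp; the last joint's range is limited). The gripper opens to 87 mm and grips with 3 to 60 N. Pads are 19 mm wide; open, the fingers measure 117 mm over their backs; the gripper's body (75 mm by 190 mm) begins 51 mm behind the grasp point.
Start: joints at [1.118, 0.469, -0.049, 1.532, 0.024, 1.141, -0.082], TCP at [0.278, -0.615, 0.223] pointing down, gripper open.
Joint ranges: [-2.59, 2.59], [-0.33, 1.99], [-1.39, 1.29], [0.1, 2.45], [-1.04, 4.18], [0.21, 1.99], [-2.66, 2.66]. Speed limits (rad/s): [2.57, 2.57, 3.14, 3.14, 3.14, 3.14, 3.14].

### API

Orientations are given as a unit quaternion [w, x, y, z].
In Python, from station import env gives the robot as it stands.
- The arm moves only by the tool step_arm, never from a script. Its argument "targets" is a list of rows, each a list of 5 numbers: the opening, from -1 (shut) to 1 (fully open), then the shift along the tool's x, y, z in m, then the turn about the tool's z in rad. In form: [[claw, tx, ty, tz, roll], ...]. A call has 1 to 10 rows; each row is the pose to reach, as a shift and turn from the pose commanded when the call began, along the tool's axes at that moment; what a row does not reach only later rows make up. A row lasts 1/8 s, in which the tool goes at most 62.5 mm and 10.7 degrees, less where a joint would pass 70% of its speed; a pose out of reach is approached as far as the arm can. A call with a gripper value outside its range is refused whole. The fingers move at their own pace and stop on an object; "grip_force" is the grip in N (left out, the last holds). Time passes only in rows, so rows that repeat a pose let the fingers close. It gives the time, the measured TCP pose, the force, the opening and the grip force at its end, in the units of the state.
- env.read_state(): the state, without advancing time (a new reading comes with each control period).
- env.snapshot(name): name is "scene" or "top" or "wrist"; returns (picture, depth): 420x560x3 uint8, red, green, blue; 420x560 float32, m along the optical axis (not along the pixel's ray), 0 where there is no reading.
- env.get_calibration(name): a dict with "fx", "fy", "cx", "cy" (pixels), "position" and "rotation" of the camera in the world. Camera axes: x right, y down, z forward; pixel columns grow to the right and rows downward; lengths in m; the calibration is good to about 2 mm. A picture is of the moment at which its call begins: read the wrist's pose just before it. get_calibration takes no time and is no camera call; for the wrist camera it gives the pose at the moment of the call.
- env.hand_in(): hands the job in; it is judged then, once.
The state is a dict: "clock": time; "joint_pos": joint angles; "joint_velocities": joint speeds; "joint_torque": joint torques, N m; "ee_pos": TCP position; "tcp_rot": TCP orientation; "ft_force": force on the tool from outside, world axes, zero at the start; "torque": the same for the moment, N m; "finger_gap": finger opening in m; "grip_force": force on a finger pad.
Only numpy, scipy, OpenCV 4.12 (cv2) and the standard library are available. Lean on these libraries where they do the work, as an engineer would, in place of code of your own. Each camera call takes 0.05 s, during which the arm holds its last target. There are 200 camera calls.

## Working session

There is one attempt and no reset: what is moved stays moved. The work goes in short steps, Python scripts to look and compute and a tool call to move; the robot and the scene stay as the last step left them, time stands still between calls to the robot, and variables do not carry over. Pictures are saved under pics/ and viewed, at most 10 in all, crops included, and the job is handed in when it is done.

Besides the shell and the picture viewer there is one more tool, called as a command line: name --pt "numbers of a row" for each row, then --argument value for the rest. step_arm: Moves the arm, as the interface text tells. Its arguments: {"type":"object","properties":{"targets":{"type":"array","items":{"type":"array","items":{"type":"number"}}},"grip_force":{"type":"number"}},"required":["targets"]}

```bash
mkdir -p pics
cat > h.py <<'E'
import numpy as np,cv2
from station import env
def snap(n,f):
    c=env.get_calibration(n); p,d=env.snapshot(n)
    cv2.imwrite(f'pics/{f}.png',p[:,:,::-1]); np.savez(f'{f}.npz',p=p,d=d,**{k:c[k] for k in c})
def pt(f,u,v,z=None):
    q=np.load(f'{f}.npz'); r=np.array([(u-q['cx'])/q['fx'],(v-q['cy'])/q['fy'],1])
    R=q['rotation']; 
    if R.shape!=(3,3):
        from scipy.spatial.transform import Rotation as T; R=T.from_quat(R,scalar_first=True).as_matrix()
    w=R@r
    s=q['d'][int(round(v)),int(round(u))] if z is None else (z-q['position'][2])/w[2]
    return q['position']+s*w
E
python3 - <<'E'
from h import *
snap('top','top1');snap('scene','scene1')
s=env.read_state();print(s['ee_pos'],s['tcp_rot'],s['finger_gap'],s['clock']);print(env.get_calibration('top'))
E
```

```text
[ 0.27737319 -0.61482694  0.22161448] [-8.23249663e-04  9.77629350e-01  2.10333388e-01 -2.05703951e-04] 0.087092128136182 0.1
{'fx': 418.56465146295557, 'fy': 418.56465146295557, 'cx': 274.6646550035359, 'cy': 207.78952783733897, 'position': array([ 0.4022056 , -0.01456219,  1.12467268]), 'rotation': array([ 0.04094262, -0.70492034,  0.70729793, -0.03377357])}
```

View pics/top1.png

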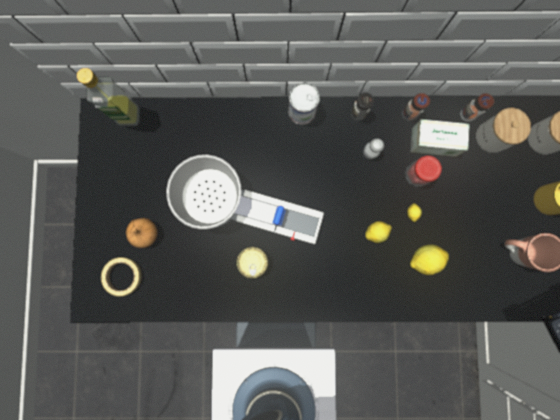

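View pics/scene1.png

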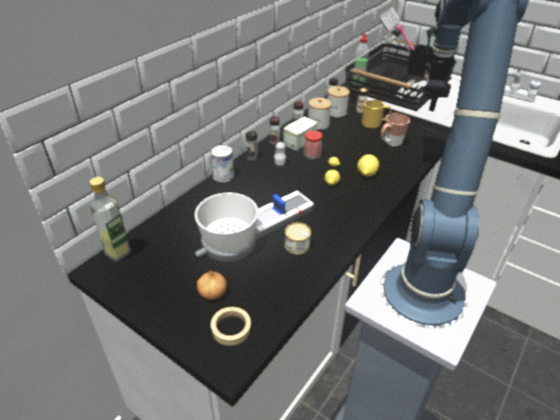

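Top view: tub about (204,192), channel running to (322,225), blue grip about (279,215), red mark about (293,237). The lemons are at (378,232), (414,213) and (430,260). The middle-sized one looks like (378,232).

Run:
```python
from h import *
q=np.load('top1.npz');p=q['p'].astype(int)
def comp(m,x0,x1,y0,y1,z,n):
    mm=np.zeros(m.shape,np.uint8);mm[y0:y1,x0:x1]=m[y0:y1,x0:x1]
    v,u=np.nonzero(mm);c=np.c_[u,v].astype(np.float32)
    W=np.array([pt('top1',a,b,z)[:2] for a,b in c]);
    e,V=np.linalg.eigh(np.cov(W.T));cen=(W.max(0)+W.min(0))/2
    pr=(W-W.mean(0))@V
    print(n,len(u),c.mean(0),W.mean(0),cen,'ext',np.ptp(pr,axis=0),'axis deg',np.degrees(np.arctan2(V[1,1],V[0,1])))
R,G,B=p[...,0],p[...,1],p[...,2]
ye=(R>90)&(B<0.6*R)&(G>0.6*R)
comp(ye,360,396,215,250,.026,'lemA');comp(ye,402,425,200,225,.02,'lemS');comp(ye,405,455,240,280,.03,'lemL')
comp((B>1.5*R)&(B>70),265,295,200,232,.08,'grip')
comp((R>1.6*G)&(R>90),285,302,228,245,.034,'mark')
comp((R+G+B)>200,165,243,150,230,.12,'tub')
crop=q['p'][150:255,230:400,::-1];cv2.imwrite('pics/c1.png',cv2.resize(crop,(765,472),interpolation=cv2.INTER_CUBIC))
```

```text
lemA 434 [377.8963  231.51382] [ 0.45532734 -0.27359865] [ 0.45542166 -0.27393852] ext [0.05383452 0.07335217] axis deg 112.30276543206026
lemS 199 [413.98996 211.92964] [ 0.50701606 -0.37163117] [ 0.50687114 -0.37175785] ext [0.03687304 0.04789003] axis deg 177.90915003017497
lemL 876 [429.40524 259.4886 ] [ 0.38239169 -0.40346008] [ 0.38246829 -0.40245953] ext [0.0765287 0.1028655] axis deg 103.25183842631051
grip 159 [278.7736  215.51572] [ 0.49359153 -0.01435279] [ 0.49491296 -0.01367931] ext [0.02293445 0.04757841] axis deg 165.40164315975872
mark 14 [292.14285 238.64285] [ 0.43714272 -0.04885332] [ 0.43750711 -0.04847552] ext [0.00820991 0.01152565] axis deg 69.51318592960068
tub 4792 [204.82971 192.36394] [0.547387  0.1649585] [0.55004875 0.16700561] ext [0.18699853 0.22364907] axis deg 54.276832127123754
```

View pics/c1.png

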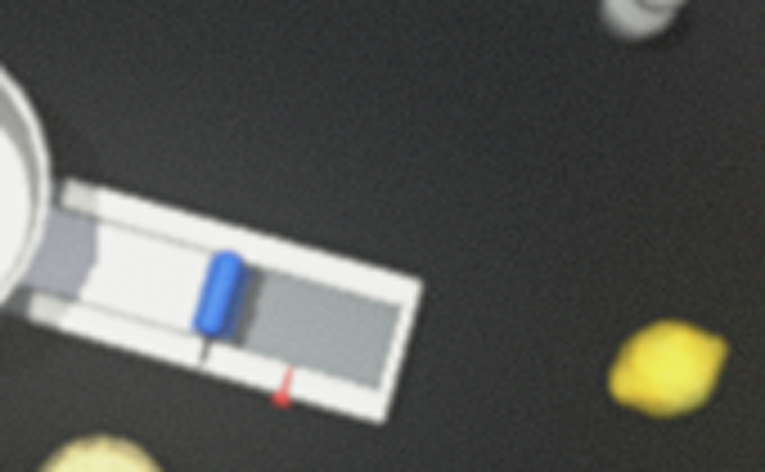

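Crop (4.5x, offset 230,150): lemon centred about (668,368), channel end corners (422,283) and (383,422), pointer tip about (206,357), mark line about (289,373).

Run:
```python
from h import *
P=lambda a,b,z:pt('top1',230+a/4.5-.39,150+b/4.5-.39,z)[:2]
A,B,C,D=[P(*c,.034) for c in((65,180),(422,283),(30,320),(383,422))]
for s,e in((A,B),(C,D)):
    d=e-s;print('dir',np.degrees(np.arctan2(*d[::-1])))
print('width',np.linalg.norm(B-D)); x=np.degrees(np.arctan2(*(B-D)[::-1]));print('end edge',x)
for ang in(-104.6,):
    u=np.array([np.cos(np.radians(ang)),np.sin(np.radians(ang))])
    end=(B+D)/2;print('tub',end-.3*u,'grip',end-.11*u)
    g=np.array([.4942,-.0140]);print('tub from blue',g-.19*u)
    for z in(.036,.045):
        print('travel',(P(289,373,.034)-P(206,353,z))@u, 'grip->mark',(P(289,373,.034)-g)@u,'end->mark',(end-P(289,373,.034))@u)
# rim ellipse via depth
q=np.load('top1.npz');W=[]
for v in range(145,240):
  for w in range(155,250):
    a=pt('top1',w,v)
    if .112<a[2]<.128:W.append(a[:2])
W=np.array(W,np.float32);print(len(W),cv2.minEnclosingCircle(W))
```

```text
dir -106.44660865822901
dir -106.29676005624677
width 0.0838191963792078
end edge -16.40630849279882
tub [0.54049779 0.17115316] grip [ 0.49260461 -0.01271158]
tub from blue [0.54209318 0.16986474]
travel 0.049341358436537516 grip->mark 0.04845718816867614 end->mark 0.06069814964461541
travel 0.049137849541257196 grip->mark 0.04845718816867614 end->mark 0.06069814964461541
497 ((0.5510032176971436, 0.1689029484987259), 0.09003988653421402)
```

step_arm --pt "1 0 0 0 -0.18" --pt "1 0 0 0 -0.36" --pt "1 0 0 0 -0.54" --pt "1 0 0 0 -0.72" --pt "1 0 0 0 -0.9" --pt "1 0 0 0 -1.08" --pt "1 0 0 0 -1.26" --pt "1 0 0 0 -1.44" --pt "1 0 0 0 -1.536" --grip_force 8

```text
clock: 1.23
ee_pos: [0.2773, -0.615, 0.2219]
tcp_rot: [-0.0, 0.556, 0.831, 0.0]
ft_force: [0.3, 0.6, -0.5]
finger_gap: 0.087
grip_force: 0.0
```

step_arm --pt "1 0.035 0.042 0 0" --pt "1 0.07 0.084 0 0" --pt "1 0.105 0.126 0 0" --pt "1 0.14 0.168 0 0" --pt "1 0.175 0.21 0 0" --pt "1 0.21 0.252 0 0" --pt "1 0.2477 0.2946 0.01 0" --pt "1 0.2477 0.2946 0.06 0" --pt "1 0.2477 0.2946 0.07 0" --pt "1 0.2477 0.2946 0.07 0"

```text
clock: 2.48
ee_pos: [0.4557, -0.2751, 0.1523]
tcp_rot: [-0.001, 0.558, 0.83, -0.0]
ft_force: [1.0, -0.3, 0.5]
finger_gap: 0.0872
grip_force: 0.0
```

Run:
```python
from h import *
snap('wrist','w1');s=env.read_state();print(s['ee_pos'],s['tcp_rot'],s['joint_pos'])
q=np.load('w1.npz');p=q['p'].astype(int);R,G,B=p[...,0],p[...,1],p[...,2]
m=((R>90)&(B<0.6*R)&(G>0.6*R)).astype(np.uint8)
n,l,st,c=cv2.connectedComponentsWithStats(m)
for i in range(1,n):
    if st[i,4]>1500:
        v,u=np.nonzero(l==i);W=np.array([pt('w1',a,b,.0255)[:2] for a,b in zip(u[::7],v[::7])])
        e,V=np.linalg.eigh(np.cov(W.T));print(st[i],W.mean(0),np.ptp((W-W.mean(0))@V,axis=0),np.degrees(np.arctan2(V[1,1],V[0,1])))
```

```text
[ 0.45646479 -0.27548021  0.15329282] [4.89817250e-04 5.57853517e-01 8.29939283e-01 9.00887575e-06] [ 0.88226985  0.36206727 -0.51911795  1.92261345  0.22422955  0.91258293
  0.64028471]
[ 252  168   62   69 1846] [ 0.45442753 -0.27342885] [0.05691173 0.06984822] 119.69629286899337
[ 256  313  304   17 3936] [ 0.65248878 -0.34415095] [0.02210302 0.34171987] -157.01954487578217
```

View pics/w1.png

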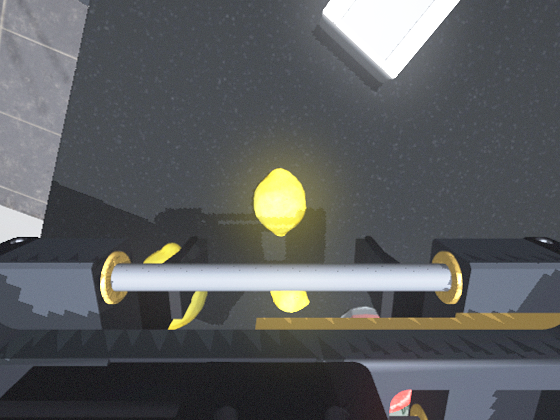

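Wrist view: lemon at (279,202), long axis vertical in the image and centred between the fingers. Descending.

step_arm --pt "1 0.002 0 0.05 0" --pt "1 0.002 0 0.09 0" --pt "1 0.002 0 0.12 0" --pt "1 0.002 0 0.131 0" --pt "1 0.002 0 0.131 0" --pt "-0.2 0.002 0 0.131 0" --pt "-1 0.002 0 0.131 0" --pt "-1 0.002 0 0.131 0" --pt "-1 0.002 0 0.131 0" --pt "-1 0.002 0 0.131 0" --grip_force 8

```text
clock: 3.78
ee_pos: [0.4553, -0.2727, 0.0218]
tcp_rot: [-0.0, 0.557, 0.83, -0.0]
ft_force: [-0.8, -0.2, 2.2]
finger_gap: 0.0509
grip_force: 8.0
```

step_arm --pt "-1 0 0 0 0" --pt "-1 0 0 0 0" --pt "-1 0 0 0 0" --pt "-1 0 0 -0.02 0" --pt "-1 0 0 -0.06 0" --pt "-1 0 0 -0.11 0" --pt "-1 0 0 -0.16 0" --pt "-1 0 0 -0.19 0" --pt "-1 0 0 -0.19 0"

```text
clock: 4.9
ee_pos: [0.4572, -0.2729, 0.2135]
tcp_rot: [0.003, 0.557, 0.83, 0.0]
ft_force: [-0.6, -0.4, -1.4]
finger_gap: 0.051
grip_force: 8.0
```

step_arm --pt "-1 0.03 0.02 0 0" --pt "-1 0.075 0.051 0 0" --pt "-1 0.12 0.082 0 0" --pt "-1 0.165 0.113 0 0" --pt "-1 0.21 0.144 0 0" --pt "-1 0.255 0.175 0 0" --pt "-1 0.3 0.206 0 0" --pt "-1 0.34 0.233 0 0" --pt "-1 0.365 0.25 0 0" --pt "-1 0.3726 0.2558 0 0"

```text
clock: 6.15
ee_pos: [0.5497, 0.1714, 0.2095]
tcp_rot: [-0.001, 0.555, 0.832, -0.001]
ft_force: [0.7, -0.6, -0.1]
finger_gap: 0.051
grip_force: 8.0
```

step_arm --pt "-1 0 0 0 0" --pt "-1 0 0 0 0" --pt "-1 0 0 0 0"

```text
clock: 6.52
ee_pos: [0.551, 0.1676, 0.2114]
tcp_rot: [0.0, 0.558, 0.83, -0.0]
ft_force: [-0.2, -0.6, -1.1]
finger_gap: 0.0512
grip_force: 8.0
```

Run:
```python
from h import *
snap('wrist','w2');snap('scene','s2');s=env.read_state();print(s['ee_pos'],s['tcp_rot'],s['ft_force'])
a=cv2.imread('pics/w2.png')[::1];b=cv2.imread('pics/s2.png')[120:300,120:360]
cv2.imwrite('pics/m2.png',np.hstack([cv2.resize(a,(400,300)),cv2.resize(b,(400,300))]))
```

```text
[0.5510142  0.16819158 0.21162702] [ 2.68506242e-04  5.57780594e-01  8.29988385e-01 -1.32707224e-04] [ 0.06942867 -0.66330425 -0.80000169]
```

View pics/m2.png

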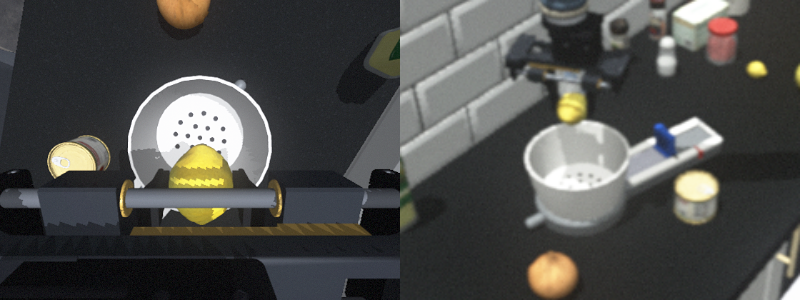

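The lemon is held level and centred over the tub. Lowering it.

step_arm --pt "-1 0 0 0.03 0" --pt "-1 0 0 0.06 0" --pt "-1 0 0 0.09 0" --pt "-1 0 0 0.115 0" --pt "-1 0 0 0.13 0" --pt "-1 0 0 0.14 0" --pt "-1 0 0 0.147 0" --pt "-1 0 0 0.15 0" --pt "-1 0 0 0.15 0"

```text
clock: 7.75
ee_pos: [0.5511, 0.1693, 0.0618]
tcp_rot: [0.0, 0.557, 0.83, 0.0]
ft_force: [-0.7, 0.0, -1.0]
finger_gap: 0.0507
grip_force: 8.0
```

step_arm --pt "-1 0 0 0.001 0" --pt "-1 0 0 0.002 0" --pt "-1 0 0 0.003 0" --pt "-1 0 0 0.003 0"

```text
clock: 8.25
ee_pos: [0.5508, 0.1692, 0.0585]
tcp_rot: [0.0, 0.557, 0.83, -0.0]
ft_force: [0.3, -0.8, -1.4]
finger_gap: 0.0511
grip_force: 8.0
```

step_arm --pt "-1 0 0 0.001 0" --pt "-1 0 0 0.001 0" --pt "-1 0 0 0.001 0"

```text
clock: 8.62
ee_pos: [0.5509, 0.1693, 0.0575]
tcp_rot: [0.0, 0.557, 0.83, -0.0]
ft_force: [-0.4, -0.1, -1.1]
finger_gap: 0.0516
grip_force: 8.0
```

step_arm --pt "-1 0 0 0.001 0" --pt "-1 0 0 0.001 0" --pt "-1 0 0 0.001 0"

```text
clock: 9.0
ee_pos: [0.5511, 0.1693, 0.0568]
tcp_rot: [0.0, 0.557, 0.83, 0.0]
ft_force: [0.4, 0.3, 2.1]
finger_gap: 0.0514
grip_force: 8.0
```

step_arm --pt "0.3 0 0 0 0" --pt "0.5 0 0 0 0" --pt "0.7 0 0 0 0" --pt "0.7 0 0 0 0" --pt "0.7 0 0 0 0" --pt "0.7 0 0 0 0" --pt "0.7 0 0 0 0"

```text
clock: 9.88
ee_pos: [0.5509, 0.1693, 0.0566]
tcp_rot: [0.0, 0.557, 0.83, -0.0]
ft_force: [0.2, -0.5, 0.0]
finger_gap: 0.0741
grip_force: 0.0
```

step_arm --pt "0.7 0 0 -0.01 0" --pt "0.7 0 0 -0.03 0" --pt "0.7 0 0 -0.06 0" --pt "0.7 0 0 -0.1 0" --pt "0.7 0 0 -0.14 0" --pt "0.7 0 0 -0.15 0" --pt "0.7 0 0 -0.15 0"

```text
clock: 10.75
ee_pos: [0.5511, 0.1693, 0.2076]
tcp_rot: [0.001, 0.557, 0.83, 0.001]
ft_force: [-0.6, 0.5, -0.1]
finger_gap: 0.074
grip_force: 0.0
```

Run:
```python
from h import *
snap('wrist','w3');snap('scene','s3');s=env.read_state();print(s['ee_pos'],s['tcp_rot'],s['joint_pos'],s['finger_gap'])
a=cv2.imread('pics/w3.png');b=cv2.imread('pics/s3.png')[120:300,120:360]
cv2.imwrite('pics/m3.png',np.hstack([cv2.resize(a,(400,300)),cv2.resize(b,(400,300))]))
```

```text
[0.55013948 0.16871713 0.20559208] [-4.81118159e-04  5.57129963e-01  8.30424705e-01 -8.84522702e-04] [ 0.17163461  0.41220758 -0.71077947  1.76368753  0.30095557  1.07937565
 -0.25325525] 0.07411250875769085
```

View pics/m3.png

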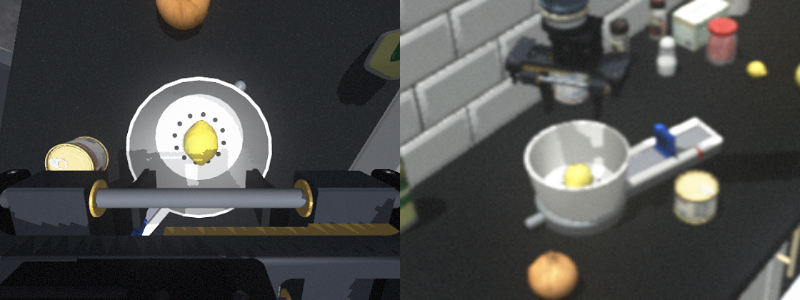

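Lemon lies in the tub's middle, wrist (200,142) of the mosaic. Moving over the grip and turning.

step_arm --pt "0.4 -0.03 -0.024 0 -0.15" --pt "0.4 -0.06 -0.048 0 -0.32" --pt "0.4 -0.09 -0.072 0 -0.49" --pt "0.4 -0.12 -0.096 0 -0.66" --pt "0.4 -0.14 -0.113 0 -0.8" --pt "0.4 -0.1484 -0.1202 0 -0.897" --pt "0.4 -0.1484 -0.1202 0 -0.897" --pt "0.4 -0.1484 -0.1202 0.05 -0.897" --pt "0.4 -0.1484 -0.1202 0.05 -0.897" --pt "0.4 -0.1484 -0.1202 0.05 -0.897"

```text
clock: 12.1
ee_pos: [0.4966, -0.0126, 0.1573]
tcp_rot: [0.0, 0.142, 0.99, 0.0]
ft_force: [0.4, -0.8, 1.0]
finger_gap: 0.061
grip_force: 0.0
```

Run:
```python
from h import *
snap('wrist','w4');snap('top','t4');s=env.read_state();print(s['ee_pos'],s['tcp_rot'],s['joint_pos'],s['finger_gap'])
```

```text
[ 0.49711294 -0.01290817  0.15803853] [1.31925468e-03 1.41735623e-01 9.89903646e-01 2.10175999e-04] [ 0.65433748  0.37907377 -0.87518399  1.98358062  0.36076415  0.93736524
  0.88302611] 0.060768259343060405
```

View pics/w4.png

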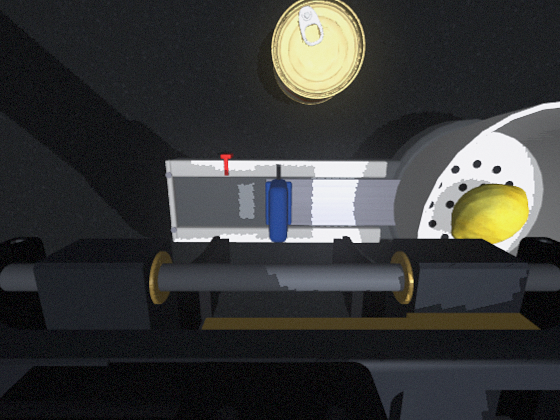

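Wrist view: grip (278,209), pointer tip (278,168), red line at about (226,166), and the channel is aligned with the image rows.

Run:
```python
from h import *
q=np.load('w4.npz');p=q['p'].astype(int);R,G,B=p[...,0],p[...,1],p[...,2]
v,u=np.nonzero((R>1.6*G)&(R>90)&(np.indices(R.shape)[0]<185)&(np.indices(R.shape)[0]>160));mu=u.mean();print('mark',mu,v.mean(),len(u))
reg=p[163:177,262:296].sum(2);print(reg.min(0),reg[:,14:19].tolist())
v2,u2=np.nonzero((B>1.5*R)&(B>60)&(np.indices(R.shape)[0]<245));print('blue',u2.mean(),v2.mean(),u2.min(),u2.max())
ang=np.radians(-106.4);d=np.array([np.cos(ang),np.sin(ang)])
m=pt('w4',mu,v.mean(),.034)[:2]
for z in(.034,.04):print('travel',(m-pt('w4',278.5,168,z)[:2])@d,(m-pt('w4',278.5,168)[:2])@d, pt('w4',278.5,168)[2])
print('grip top',pt('w4',278,209,.08),'tcp',q['position'])
```

```text
mark 225.64705882352942 167.05882352941177 51
[448 466 450 449 440 451 466 450 449 454 453 450 455 471 328 157 129 120
 260 424 472 470 463 466 465 470 478 471 471 473 468 471 474 472] [[711, 714, 720, 721, 724], [396, 356, 395, 502, 549], [396, 190, 189, 201, 329], [406, 201, 193, 196, 330], [406, 160, 134, 123, 285], [409, 158, 129, 125, 292], [407, 161, 135, 133, 294], [413, 159, 144, 127, 296], [405, 176, 134, 142, 292], [410, 157, 148, 125, 286], [405, 176, 143, 120, 295], [406, 166, 149, 143, 296], [398, 178, 144, 141, 294], [328, 176, 131, 126, 260]]
blue 277.8714776632302 208.1381443298969 265 291
travel 0.0509880178596189 0.051039748805824514 0.04194739932602909
travel 0.05102707285918549 0.051039748805824514 0.04194739932602909
grip top [ 0.48927981 -0.01278283  0.08      ] tcp [0.42828888 0.00724276 0.31976425]
```

step_arm --pt "0.4 0.0 0 0.04 0" --pt "0.4 0 0 0.07 0" --pt "0.4 0 0 0.09 0" --pt "0.4 0 0 0.1 0" --pt "0.4 0 0 0.104 0" --pt "0.4 0 0 0.104 0" --grip_force 25

```text
clock: 12.95
ee_pos: [0.4965, -0.0136, 0.0531]
tcp_rot: [0.001, 0.142, 0.99, 0.0]
ft_force: [-0.4, 0.3, -0.0]
finger_gap: 0.061
grip_force: 0.0
```

step_arm --pt "0 0 0 0 0" --pt "-0.5 0 0 0 0" --pt "-1 0 0 0 0" --pt "-1 0 0 0 0" --pt "-1 0 0 0 0" --pt "-1 0 0 0 0" --grip_force 25

```text
clock: 13.7
ee_pos: [0.4956, -0.0149, 0.0525]
tcp_rot: [-0.0, 0.142, 0.99, -0.001]
ft_force: [-2.0, -2.3, 2.8]
finger_gap: 0.0158
grip_force: 25.0
```

step_arm --pt "-1 0 -0.006 0 0" --pt "-1 0 -0.014 0 0" --pt "-1 0 -0.022 0 0" --pt "-1 0 -0.03 0 0" --pt "-1 0 -0.038 0 0" --pt "-1 0 -0.044 0 0" --pt "-1 0 -0.046 0 0" --pt "-1 0 -0.046 0 0"

```text
clock: 14.7
ee_pos: [0.4833, -0.0566, 0.0526]
tcp_rot: [0.0, 0.142, 0.99, 0.001]
ft_force: [1.4, 5.9, -3.5]
finger_gap: 0.0157
grip_force: 25.0
```

Run:
```python
from h import *
snap('wrist','w5');snap('top','t5');s=env.read_state();print(s['ee_pos'],s['ft_force'],s['finger_gap'])
a=cv2.imread('pics/w5.png');b=cv2.imread('pics/t5.png')[190:255,230:330]
cv2.imwrite('pics/m5.png',np.hstack([cv2.resize(a,(480,360)),cv2.resize(b,(320,360),interpolation=cv2.INTER_CUBIC)]))
```

```text
[ 0.48327055 -0.05637676  0.05255819] [ 3.106968    5.45614484 -4.17531987] 0.015552947219752287
```

View pics/m5.png

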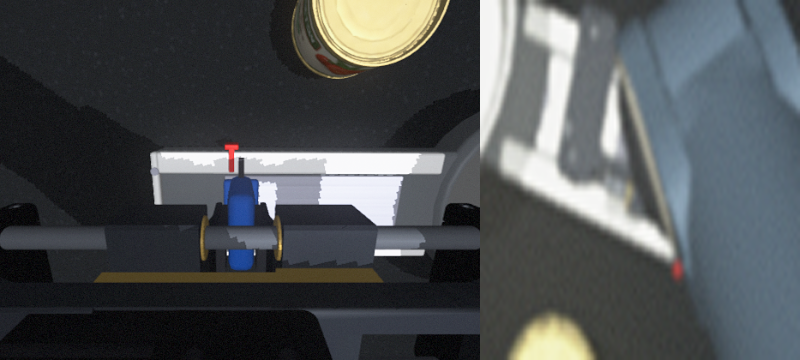

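Mosaic: pointer at (241,165) and red line at (232,160), so the pointer still has some way to go. Measuring the rest.

```bash
cat > rem.py <<'E'
from h import *
import sys
def rem(f):
    q=np.load(f+'.npz');p=q['p'].astype(int);R,G,B=p[...,0],p[...,1],p[...,2];S=p.sum(2)
    I,J=np.indices(R.shape)
    v,u=np.nonzero((R>1.6*G)&(R>90)&(I<201)&(I>178)&(J>240)&(J<310))
    band=(I>=186)&(I<199)&(J>255)&(J<305)&(S<230)&~((R>1.6*G)&(R>60))
    v2,u2=np.nonzero(band)
    ang=np.radians(-106.3);d=np.array([np.cos(ang),np.sin(ang)])
    m=pt(f,u.mean(),v.mean(),.034)[:2]
    print('mark',u.mean(),v.mean(),len(u),'ptr',u2.mean(),v2.mean(),len(u2),u2.min(),u2.max(),'rem',[(m-pt(f,u2.mean(),v2.mean(),z)[:2])@d for z in(.036,.042)])
rem(sys.argv[1])
E
python3 rem.py w5
```

```text
mark 269.51908396946567 189.4198473282443 131 ptr 281.01612903225805 192.2741935483871 62 279 283 rem [np.float64(0.007157805595395328), np.float64(0.00713530057491972)]
```

step_arm --pt "-1 0 -0.004 0 0" --pt "-1 0 -0.0072 0 0" --pt "-1 0 -0.0072 0 0" --pt "-1 0 -0.0072 0 0"

```text
clock: 15.3
ee_pos: [0.4813, -0.063, 0.0526]
tcp_rot: [0.001, 0.141, 0.99, 0.002]
ft_force: [1.6, 7.4, -4.5]
finger_gap: 0.0158
grip_force: 25.0
```

```bash
python3 - <<'E'
from h import *
snap('wrist','w6');s=env.read_state();print(s['ee_pos'],s['ft_force'],s['finger_gap'],s['grip_force'])
cv2.imwrite('pics/c6.png',cv2.resize(cv2.imread('pics/w6.png')[150:260,210:350],(700,550),interpolation=cv2.INTER_CUBIC))
E
python3 rem.py w6
```

```text
[ 0.48132365 -0.06297458  0.05257133] [ 1.40393449  6.21293336 -5.3256346 ] 0.01565833138940868 25.034960692282766
mark 280.5 181.0 30 ptr 281.0483870967742 192.29032258064515 62 279 283 rem [np.float64(0.0003326085498056332), np.float64(0.0003062288604245532)]
```

View pics/c6.png

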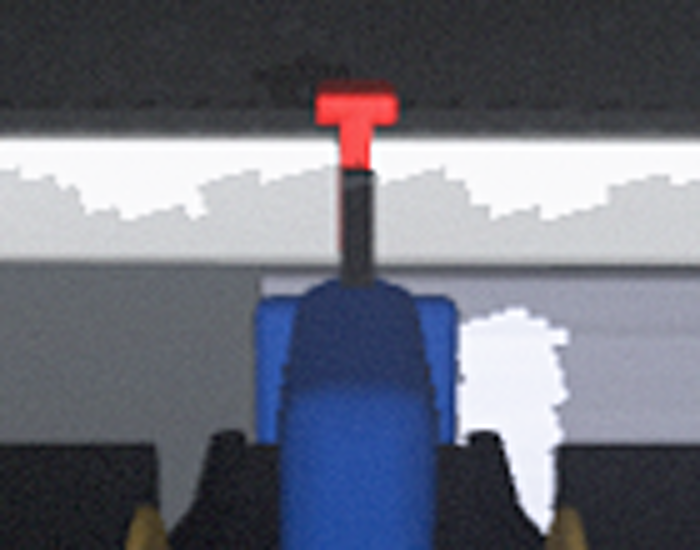

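The pointer (357,225) sits right over the red line (355,150), well within 1 mm. Holding for a moment, then handing in.

step_arm --pt "-1 0 0 0 0" --pt "-1 0 0 0 0" --pt "-1 0 0 0 0" --pt "-1 0 0 0 0" --pt "-1 0 0 0 0"

```text
clock: 15.98
ee_pos: [0.4813, -0.063, 0.0526]
tcp_rot: [0.001, 0.141, 0.99, 0.002]
ft_force: [1.9, 7.0, -3.2]
finger_gap: 0.0157
grip_force: 25.0
```

```bash
python3 -c "
from station import env
print(env.read_state()['ee_pos']);print(env.hand_in())"
```

```text
[ 0.4813361  -0.06295357  0.05256594]
the job is handed in; nothing more can be done
None
```

The lemon is lying in the tub and the fingers still hold the shutter grip with the pointer within about 1 mm of the red mark; the job was handed in at about 16 s, and no verdict was returned.

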